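Close and lock the ring-holding jig

ROBOT

A 6-joint arm with a two-finger parallel gripper is mounted at the origin on a cart in front of the work surface, level with it; the furniture and walls round the work are solid. World frame = base frame: x ahead of the robot, y to its left, z up, the work surface at z = 0. Lengths are in m, angles in rad, forces in N, time in s.
With the tool pointing down it reaches from about 0.275 to 0.75 m from the base axis. Payload 10.2 kg.
Tool frame: the origin (TCP) lies at the very end of the fingers, on their centre line; the grasp point (between the pads) lies 19 mm behind it; z points along the fingers, y is the direction in which the jaws open and shut (so a half turn about z gives the same grasp; the last joint's range is limited). The gripper opens to 85 mm and grips with 20 to 120 N. Pads are 22 mm wide; open, the fingers measure 114 mm over their backs; the gripper's body (76 mm by 85 mm) begins 54 mm behind the grasp point. The pads swing forward as they close: fully open they stand 13 mm farther back than shut.
Start: joints at [0.877, 0.313, 1.498, -0, 1.331, -0.223], TCP at [0.238, 0.468, 0.231] pointing down, gripper open.
Joint ranges: [-2.94, 2.94], [-0.97, 2.17], [0.19, 2.56], [-1.23, 4.37], [0.02, 3.11], [-2.88, 2.88]. Speed limits (rad/s): [2.39, 2.39, 3.01, 3.14, 3.14, 3.14].

INTERFACE

Orientations are given as [roll, pitch, yaw] about the fixed x, y, z axes, in that order (R = Rz(yaw) Ry(pitch) Rx(roll)).
In Python, from station import read_state, capture, get_calibration, hand_in gives the robot as it stands.
- The arm moves only by the tool jog_arm, never from a script. Its argument "targets" is a list of rows, each a list of 3 entries, a list of its own where there are three numbers: the shift along the tool's x, y, z scaled (see below), then the turn, a rotation vector about the tool's x, y, z scaled (see below), then the opening, from -1 (shut) to 1 (fully open), so that 0 is half open. In form: [[[x, y, z], [ax, ay, az], grip], ...]. A call has 1 to 20 rows; each row is the pose to reach, as a shift and turn from the pose commanded when the call began, along the tool's axes at that moment, turning the shorter way round; what a row does not reach only later rows make up. The controller multiplies each number of a shift by 0.3 m and each number of a turn by 2 pi rad. A row lasts 1/12 s, in which the tool goes at most 41.7 mm and 7.16 degrees, less where a joint would pass 70% of its speed; a pose out of reach is approached as far as the arm can. A call with a number of a shift or a turn outside -1 to 1 is refused whole. A call with a gripper value outside its range is refused whole. The fingers move at their own pace and stop on an object; "grip_force" is the grip in N (left out, the last holds). Time passes only in rows, so rows that repeat a pose let the fingers close. It gives the time, the measured TCP pose, the force and the opening at its end, in the units of the state.
- read_state(): the state, without advancing time (a new reading comes with each control period).
- capture(name): name is "side" or "top" or "wrist"; returns (picture, depth): 480x640x3 uint8, red, green, blue; 480x640 float32, m along the optical axis (not along the pixel's ray), 0 where there is no reading.
- get_calibration(name): a dict with "fov_y" (degrees; the focal length in pixels is half the picture's height over the tangent of half this angle, whatever the lens; pixels are square), "cx", "cy" (the principal point, pixels), "R" (3x3) and "t" (3): a world point X has camera coordinates R X + t. Camera axes: x right, y down, z forward; pixel columns grow to the right and rows downward; lengths in m; the calibration is good to about 2 mm. The wrist camera is an equidistant fisheye: a pixel r from the principal point sees the ray r / f radians off the axis. A picture is of the moment at which its call begins: read the wrist's pose just before it. get_calibration takes no time and is no camera call; for the wrist camera it gives the pose at the moment of the call.
- hand_in(): hands the job in, once; it reports no verdict.
The state is a dict: "time": time; "joint_pos": joint angles; "joint_vel": joint speeds; "joint_torque": joint torques, N m; "position": TCP position; "tool_rot": TCP orientation; "wrist_force": force on the tool from outside, world axes, zero at the start; "ft_torque": the same for the moment, N m; "width": finger opening in m.
Only numpy, scipy, OpenCV 4.12 (cv2) and the standard library are available. Lean on these libraries where they do the work, as an engineer would, in place of code of your own. Each camera call takes 0.05 s, during which the arm holds its last target.

TASK

Close the ring-holding jig on the silver ring: push the red knob along the slot towards the ring until the jaw is fully closed, then push it round the corner to the very end of the short leg of the slot, so that the jaw is locked with the ring lying flat between the jaws. Only push the knob with the fingers from outside, do not pinch it; do not touch or lift the ring, and leave the film can, the solder spool and the cork where they are.

Things in the scene. Friction and masses are not known exactly. Their poses are not given: they have to be found in the camera images.
- jig: Ring-holding jig, fixed: dark wood base 184 x 108 x 12 mm, origin at the centre of its underside, x along it towards the fixed jaw (roughly away from the robot), y left, z up. An aluminium gate plate with an L-shaped slot, top at z = 36 mm, covers x -88 to 10 mm, y -50 to 50 mm. Dark fixed jaw at the far end: x 66 to 86 mm, y -42 to 42 mm, top at z = 34 mm. Bare base (z = 12 mm) between.
- slot_turn (a point): Corner of the L-shaped slot (13 mm wide), on its centre line, level with the gate plate's top, at x = -5, y = -13 mm in the jig. The long leg runs from here 55 mm along the jig's -x (to x = -60 mm, jaw open); the short leg runs from here 26 mm along the jig's +y.
- slot_end (a point): End of the short leg of the slot, where the pin's centre stands when locked: x = -5, y = 13 mm in the jig, level with the gate plate's top.
- jaw (a joint): Travel (m) of the moving jaw, a dark slab with a cork face 66 mm wide that comes out from under the gate plate: 0 open, 0.055 closed (jaws then 24 mm apart), growing along the jig's +x. The knob rides on it: knob x in the jig = -60 mm + travel. Slides against about 1.5 N of friction and light damping (8 N s/m); stays where it is left.
- lock_knob (a joint): Travel (m) of the knob across the jaw along the jig's +y: 0 in the long leg of the slot, 0.026 at the end of the short leg (locked). The slot lets it move (beyond 1.5 mm of play) only while the jaw is closed, at 0.0535 or more. About 1.5 N of friction and light damping (8 N s/m); stays where it is left.
- knob_centre (a point): Centre of the red upright knob, 26 mm across, four flat sides facing the jig's -x, +x, -y and +y, standing 41 to 70 mm above the bench, this point 55.5 mm above it. Below it a steel collar 24 mm across, 38 to 40.5 mm above the bench, and a 10 mm steel pin in the slot.
- silver_ring: Silver ring, 23 mm outside diameter, 9 mm high, lying flat and loose on the jig's base between the jaws; origin at the centre of its underside, z along its axis. The closing jaw pushes it against the fixed jaw.
- film_can: Black film can with grey lid, 33 mm diameter, 54 mm high, loose on the bench; origin at the centre of its underside. Must stay where it is.
- solder_spool: Pale spool of solder wire, 42 mm diameter, 22 mm high, loose on the bench; origin at the centre of its underside. Must stay where it is.
- cork_bung: Brown cork bung, 41 mm diameter, 26 mm high, loose on the bench; origin at the centre of its underside. Must stay where it is.
- pad_near: The flat side of the red knob that faces the jig's -x, 17 mm wide and 28 mm high, 5 mm thick; origin at the middle of that thickness, 10.5 mm from the knob's centre, 55.5 mm above the bench. Pinching shows as force on opposite sides at once.
- pad_far: The flat side of the red knob that faces the jig's +x, 17 mm wide and 28 mm high, 5 mm thick; origin at the middle of that thickness, 10.5 mm from the knob's centre, 55.5 mm above the bench. Pinching shows as force on opposite sides at once.
- pad_right: The flat side of the red knob that faces the jig's -y, 17 mm wide and 28 mm high, 5 mm thick; origin at the middle of that thickness, 10.5 mm from the knob's centre, 55.5 mm above the bench. Pinching shows as force on opposite sides at once.
- pad_left: The flat side of the red knob that faces the jig's +y, 17 mm wide and 28 mm high, 5 mm thick; origin at the middle of that thickness, 10.5 mm from the knob's centre, 55.5 mm above the bench. Pinching shows as force on opposite sides at once.
Mind the look-alikes: they are no part of the job. There is more than one size of the jig; the one meant has the size given above.

How it is judged:
On the way, in this order (a step that is already met when the one before it is completed fails the run):
1. the knob has been pushed along the long leg and the jaw is closed (value of joint jaw above 0.052 m), for 0.1 s.
2. the knob is at the end of the short leg: the jaw is locked (value of joint jaw above 0.052 m and value of joint lock_knob above 0.023 m), for 0.2 s.
At the end, for the whole second after the job is handed in: Jaw closed to within 3 mm (travel over 52 of 55 mm), knob within 3 mm of the end of the short leg (over 23 of 26 mm) and at rest; ring flat and still on the jig between the jaws, within 4 mm of midway between them and 30 mm of the centre line (all of step 2 and velocity of joint lock_knob below 0.005 m/s and x of silver_ring in the frame of jig between 0.05 and 0.058 m and y of silver_ring in the frame of jig between -0.03 and 0.03 m and z of silver_ring in the frame of jig below 0.015 m and angle between silver_ring's own z axis and vertical below 0.15 rad and linear speed of silver_ring below 0.01 m/s); the robot touches nothing.
It fails at once if the knob is pinched (the fingers press on opposite sides of it at once, over 1 N each) ((contact force between the fingers and pad_near above 1 N and contact force between the fingers and pad_far above 1 N) or (contact force between the fingers and pad_left above 1 N and contact force between the fingers and pad_right above 1 N)).
It fails at once if the fingers touch the ring (contact force between the fingers and silver_ring above 0.5 N).
It fails at once if the ring is lifted more than 10 mm off the jig (z of silver_ring in the frame of jig above 0.022 m).
It fails at once if the film can, the solder spool or the cork is moved more than 15 mm (distance of any of film_can, solder_spool, cork_bung from where it was at the start of the episode above 0.015 m).
It also fails if it takes over 40 s, if anything falls off the work surface, if the arm or the gripper's body presses on something with over 40 N, if the wrist force passes 120 N, or if a joint passes its speed limit or range.

## Working session

There is one attempt and no reset: what is moved stays moved. The work goes in short steps, Python scripts to look and compute and a tool call to move; the robot and the scene stay as the last step left them, time stands still between calls to the robot, and variables do not carry over. Pictures are saved under pics/ and viewed, and the job is handed in when it is done.

Besides the shell and the picture viewer there is one more tool, called after "Emit:" as a command line: name --argument value ..., lists and objects as JSON in quotes. jog_arm: Moves the arm, as the interface text tells. Its arguments: {"type":"object","properties":{"targets":{"type":"array","items":{"type":"array"}},"grip_force":{"type":"number"}},"required":["targets"]}

```bash
mkdir -p pics; ls; cat > h.py <<'E'
import numpy as np, cv2
from station import *
def snap(n,tag):
    c=get_calibration(n); im,d=capture(n)
    cv2.imwrite(f'pics/{tag}.png',im[:,:,::-1]); np.savez(f'{tag}.npz',im=im,d=d,R=c['R'],t=c['t'],k=[c['fov_y'],c['cx'],c['cy']])
def load(tag):
    return np.load(f'{tag}.npz')
def rayplane(z,px,h):
    f=240/np.tan(np.radians(z['k'][0]/2)); R=z['R'];t=z['t']
    px=np.atleast_2d(np.array(px,float)); d=np.c_[(px[:,0]-z['k'][1])/f,(px[:,1]-z['k'][2])/f,np.ones(len(px))]@R
    o=-R.T@t
    return o+d*((h-o[2])/d[:,2])[:,None]
def proj(z,X):
    f=240/np.tan(np.radians(z['k'][0]/2)); c=np.atleast_2d(X)@z['R'].T+z['t']
    return c[:,:2]/c[:,2:]*f+z['k'][1:]
E
python3 - <<'E'
from h import *
s=read_state(); print(s)
for n in('top','side'): snap(n,n+'0'); print(get_calibration(n))
E
```

```text
pics
{'time': 0.0, 'joint_pos': array([ 8.76594384e-01,  3.13428628e-01,  1.49845384e+00,  4.60146801e-05,
        1.33097849e+00, -2.23412589e-01]), 'joint_vel': array([ 7.20597302e-04,  6.24429888e-05, -8.55560285e-05, -7.11961109e-04,
        1.60621783e-03, -2.36358570e-03]), 'joint_torque': array([-7.36104685e-04, -4.12264359e+01, -2.59744620e+01, -1.95996304e-04,
        4.15085728e-03,  6.29013769e-06]), 'position': array([0.23797302, 0.46768051, 0.2307397 ]), 'tool_rot': array([-3.14036577e+00, -3.24576634e-04,  2.67079214e+00]), 'wrist_force': array([-0.6318919 , -0.47010497, -0.12918279]), 'ft_torque': array([ 0.00267677, -0.00351941, -0.01251996]), 'width': 0.08534993785401952}
{'fov_y': 43.77044547469551, 'cx': 326.9171384541069, 'cy': 230.01106479304843, 'R': array([[-0.02680436, -0.99953646, -0.01443602],
       [-0.99765311,  0.02765849, -0.06263602],
       [ 0.06300626,  0.01272322, -0.99793203]]), 't': array([0.00423848, 0.4900669 , 0.95264919])}
{'fov_y': 49.857119230321786, 'cx': 323.9872075364324, 'cy': 235.91535242140716, 'R': array([[ 0.14291792,  0.98969589, -0.00874729],
       [ 0.69710302, -0.10693176, -0.70895202],
       [-0.70258227,  0.09522418, -0.70520246]]), 't': array([-0.05267181, -0.27413085,  1.35491667])}
```

View pics/top0.png

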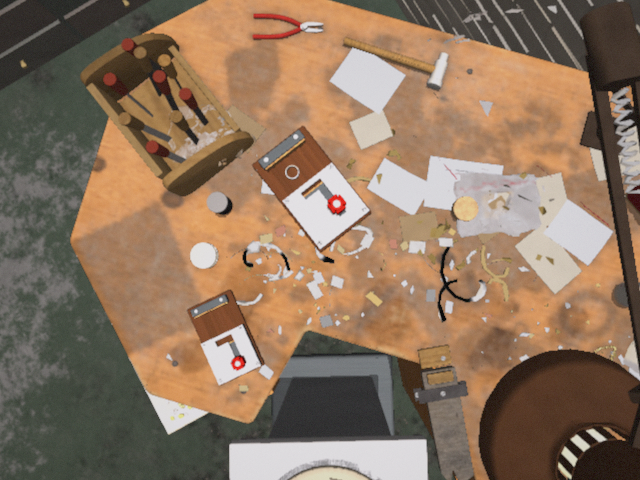

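View pics/side0.png

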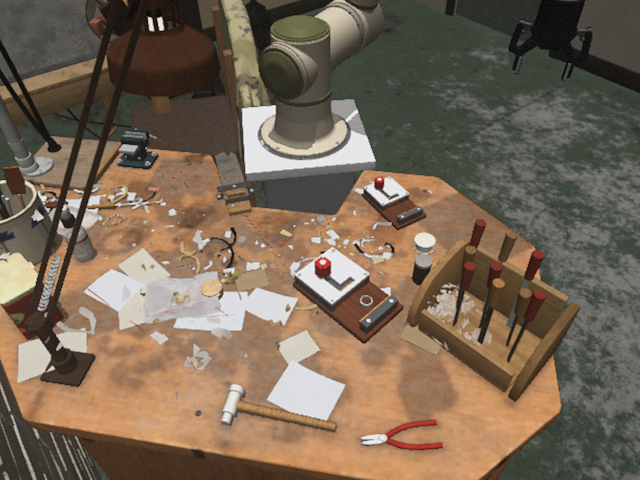

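```bash
python3 - <<'E'
from h import *
z=load('top0');im=z['im']
cv2.imwrite('pics/crop.png',cv2.resize(im[110:260,230:390,::-1],None,fx=5,fy=5,interpolation=cv2.INTER_CUBIC)[:600*5//4])
cv2.imwrite('pics/crop.png',cv2.resize(im[120:255,240:380,::-1],(622,600),interpolation=cv2.INTER_CUBIC))
hsv=cv2.cvtColor(im,cv2.COLOR_RGB2HSV)
# gate plates: bright, low saturation
m=((hsv[...,1]<40)&(hsv[...,2]>190)).astype(np.uint8)
def quad(m,box,h):
    r=np.zeros_like(m);x0,y0,x1,y1=box;r[y0:y1,x0:x1]=m[y0:y1,x0:x1]
    cs,_=cv2.findContours(r,cv2.RETR_EXTERNAL,cv2.CHAIN_APPROX_NONE);c=max(cs,key=cv2.contourArea)
    W=rayplane(z,c[:,0,:],h)[:,:2]; return cv2.minAreaRect((W*1000).astype(np.float32))
for b in((270,160,375,250),(195,320,265,385)): print('plate',quad(m,b,.036))
red=((hsv[...,1]>180)&((hsv[...,0]<8)|(hsv[...,0]>172))&(hsv[...,2]>120)).astype(np.uint8)
for b in((320,190,350,220),(225,350,250,375)): 
    print('knob',quad(red,b,.070))
print('pts spool/can', rayplane(z,[[204,256]],.022),rayplane(z,[[219,203]],.054),'ring',rayplane(z,[[292,172]],.021))
print('cork?',rayplane(z,[[466,208]],.026))
E
```

```text
plate ((528.4932250976562, -8.1966552734375), (97.68941497802734, 99.1865005493164), 36.53410339355469)
plate ((297.30267333984375, 147.65557861328125), (70.67926025390625, 71.48402404785156), 23.541528701782227)
knob ((526.236083984375, -25.253799438476562), (25.523284912109375, 24.237445831298828), 35.410911560058594)
knob ((289.93988037109375, 130.3260955810547), (16.788820266723633, 17.436372756958008), 24.90891456604004)
pts spool/can [[0.45316837 0.18970582 0.022     ]] [[0.53455494 0.15798936 0.054     ]] ring [[0.58546781 0.04490248 0.021     ]]
cork? [[ 0.51845152 -0.23278224  0.026     ]]
```

View pics/crop.png

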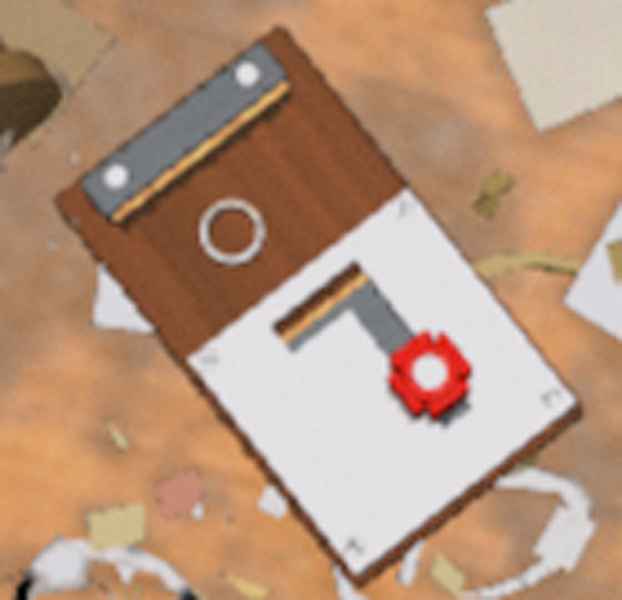

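The candidates are the large jig, with its plate at about (320,205) px, and the small one, with its plate at about (231,352) px. The large plate measures 98 x 99 mm, matching the 98 x 100 mm given, while the small one is about 71 mm. The crop confirms the large one: knob near the open end of the long leg, ring loose on the base, and a yaw of about 36.5°.

```bash
cat >> h.py <<'E'
from scipy.spatial.transform import Rotation as Ro
YAW=np.radians(36.5); O=np.array([.5598,.0150])
def j2w(x,y): c,s=np.cos(YAW),np.sin(YAW); return O+np.array([c*x-s*y,s*x+c*y])
def w2j(p): c,s=np.cos(YAW),np.sin(YAW); d=np.array(p)[:2]-O; return np.array([c*d[0]+s*d[1],-s*d[0]+c*d[1]])
def go(x,y,z,yaw=YAW+np.pi/2):
    s=read_state(); R=Ro.from_euler('xyz',s['tool_rot']); T=Ro.from_euler('xyz',[np.pi,0,yaw])
    d=R.inv().apply(np.r_[j2w(x,y),z]-s['position'])/.3; r=(R.inv()*T).as_rotvec()/2/np.pi
    print('shift',d.round(4),'turn',r.round(4))
def st():
    s=read_state(); print(round(s['time'],2),'jig xy mm',(w2j(s['position'])*1000).round(1),'z',s['position'][2].round(4),'rot',s['tool_rot'].round(3),'F',s['wrist_force'].round(1),'w',s['width'].round(3))
E
python3 - <<'E'
from h import *
go(-.095,-.013,.15)
# cross-check knob in side view
z=load('side0');hsv=cv2.cvtColor(z['im'],cv2.COLOR_RGB2HSV)
red=((hsv[...,1]>180)&((hsv[...,0]<8)|(hsv[...,0]>172))&(hsv[...,2]>90)).astype(np.uint8);red[:,:300]=0;red[:,345:]=0;red[:245]=0;red[285:]=0
y,x=np.nonzero(red);print('side knob centroid',x.mean(),y.mean(), 'jig@.0555',w2j(rayplane(z,[[x.mean(),y.mean()]],.06)[0]))
E
```

```text
shift [-1.5379 -1.1607  0.2702] turn [-0.0002 -0.      0.0737]
side knob centroid 322.61971830985914 263.943661971831 jig@.0555 [-0.05232211 -0.01032528]
```

Emit:
jog_arm --targets '[[[-0.77,-0.58,0.1],[0,0,0.0737],-1],[[-0.77,-0.58,0.1],[0,0,0.0737],-1],[[-0.77,-0.58,0.1],[0,0,0.0737],-1],[[-0.77,-0.58,0.1],[0,0,0.0737],-1],[[-0.77,-0.58,0.1],[0,0,0.0737],-1],[[-0.77,-0.58,0.1],[0,0,0.0737],-1],[[-0.77,-0.58,0.1],[0,0,0.0737],-1],[[-0.77,-0.58,0.1],[0,0,0.0737],-1],[[-0.77,-0.58,0.1],[0,0,0.0737],-1],[[-0.77,-0.58,0.1],[0,0,0.0737],-1]]'

```text
time: 0.93
position: [0.3649, 0.2083, 0.2012]
tool_rot: [-3.141, -0.0, 2.207]
wrist_force: [0.4, 0.5, 0.2]
width: 0.0002
```

```bash
python3 -c "
from h import *
st();go(-.095,-.013,.15)"
```

```text
Traceback (most recent call last):
  File "h.py", line 25, in st
    s=read_state(); print(round(s['time'],2),'jig xy mm',(w2j(s['position'])*1000).round(1),'z',s['position'][2].round(4),'rot',s['tool_rot'].round(3),'F',s['wrist_force'].round(1),'w',s['width'].round(3))
                                                                                                                                                                                         ^^^^^^^^^^^^^^^^
AttributeError: 'float' object has no attribute 'round'
```

```bash
sed -i "s/s\['width'\].round(3)/round(s['width'],4)/" h.py; python3 -c "
from h import *
st();go(-.095,-.013,.10)"
```

```text
0.93 jig xy mm [-41.7 271.3] z 0.2012 rot [-3.141 -0.     2.207] F [0.4 0.5 0.2] w 0.0002
shift [-0.948  -0.1771  0.337 ] turn [-0.     -0.0001 -0.0001]
```

Emit:
jog_arm --targets '[[[-0.948,-0.177,0.1],[0,0,0],-1],[[-0.948,-0.177,0.1],[0,0,0],-1],[[-0.948,-0.177,0.1],[0,0,0],-1],[[-0.948,-0.177,0.1],[0,0,0],-1],[[-0.948,-0.177,0.1],[0,0,0],-1],[[-0.948,-0.177,0.1],[0,0,0],-1],[[-0.948,-0.177,0.1],[0,0,0],-1],[[-0.948,-0.177,0.1],[0,0,0],-1],[[-0.948,-0.177,0.337],[0,0,0],-1],[[-0.948,-0.177,0.337],[0,0,0],-1],[[-0.948,-0.177,0.337],[0,0,0],-1],[[-0.948,-0.177,0.337],[0,0,0],-1]]'

```text
time: 1.93
position: [0.4914, -0.0506, 0.1001]
tool_rot: [-3.14, -0.002, 2.21]
wrist_force: [-0.6, 0.4, -0.0]
width: 0.0001
```

```bash
python3 -c "
from h import *
st();go(-.095,-.013,.047)
snap('top','t1');snap('side','s1')
a=load('t1')['im'][80:320,190:450,::-1];b=load('s1')['im'][150:390,220:480,::-1]
cv2.imwrite('pics/m1.png',cv2.resize(np.hstack([a,b]),None,fx=1.5,fy=1.5))"
```

```text
1.93 jig xy mm [-94.1 -12. ] z 0.1001 rot [-3.14e+00 -2.00e-03  2.21e+00] F [-0.6  0.4 -0. ] w 0.0001
shift [-0.0036 -0.003   0.177 ] turn [-0.0002 -0.0003  0.0003]
```

View pics/m1.png

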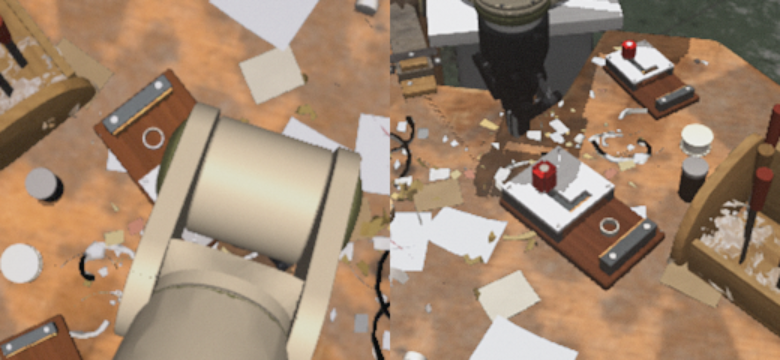

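Emit:
jog_arm --targets '[[[-0.004,-0.003,0.1],[0,0,0],-1],[[-0.004,-0.003,0.173],[0,0,0],-1],[[-0.004,-0.003,0.173],[0,0,0],-1],[[-0.004,0.03,0.173],[0,0,0],-1],[[-0.004,0.05,0.173],[0,0,0],-1],[[-0.004,0.07,0.173],[0,0,0],-1],[[-0.004,0.09,0.173],[0,0,0],-1],[[-0.004,0.11,0.173],[0,0,0],-1],[[-0.004,0.13,0.173],[0,0,0],-1],[[-0.004,0.15,0.173],[0,0,0],-1],[[-0.004,0.16,0.173],[0,0,0],-1],[[-0.004,0.16,0.173],[0,0,0],-1]]'

```text
time: 3.03
position: [0.5313, -0.0241, 0.0482]
tool_rot: [3.141, -0.0, 2.208]
wrist_force: [0.5, -0.0, -0.3]
width: -0.0
```

```bash
python3 -c "
from h import *
st();go(-.033,-.013,.048)
snap('side','s2')
b=load('s2')['im'][220:370,260:430,::-1]
cv2.imwrite('pics/m2.png',cv2.resize(b,None,fx=4,fy=4))"
```

```text
3.03 jig xy mm [-46.2 -14.5] z 0.0482 rot [ 3.141 -0.     2.208] F [ 0.5 -0.  -0.3] w -0.0
shift [0.0049 0.0439 0.0007] turn [ 0.0001 -0.      0.0001]
```

View pics/m2.png

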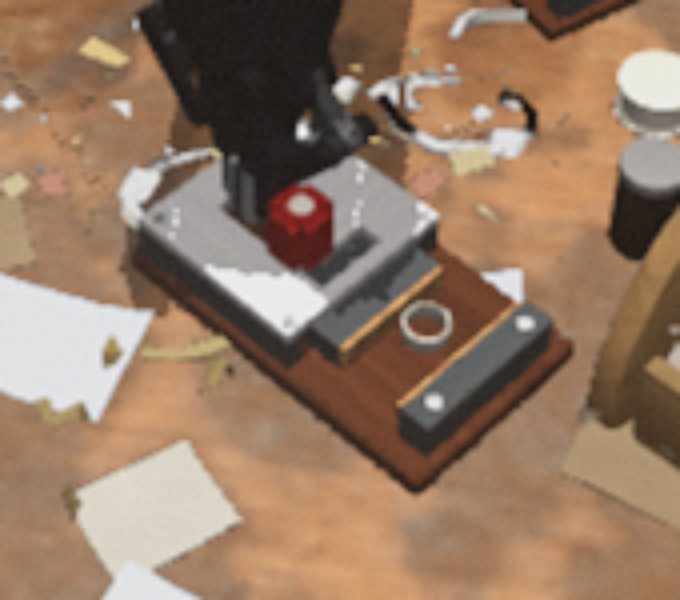

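The knob at (300,225) in the crop has moved along the slot, and the jaw has come out towards the ring at (425,325). I'll continue in small steps.

Emit:
jog_arm --targets '[[[0.003,0.01,0],[0,0,0],-1],[[0.003,0.02,0],[0,0,0],-1],[[0.003,0.03,0],[0,0,0],-1],[[0.003,0.035,0],[0,0,0],-1],[[0.003,0.04,0],[0,0,0],-1],[[0.003,0.04,0],[0,0,0],-1],[[0.003,0.04,0],[0,0,0],-1]]'

```text
time: 3.67
position: [0.5401, -0.0166, 0.0484]
tool_rot: [3.141, 0.0, 2.208]
wrist_force: [-0.1, -0.3, -0.8]
width: -0.0001
```

```bash
python3 -c "
from h import *
st()"
```

```text
3.67 jig xy mm [-34.6 -13.7] z 0.0484 rot [3.141 0.    2.208] F [-0.1 -0.3 -0.8] w -0.0001
```

Emit:
jog_arm --targets '[[[0,0.004,0],[0,0,0],-1],[[0,0.008,0],[0,0,0],-1],[[0,0.012,0],[0,0,0],-1],[[0,0.012,0],[0,0,0],-1],[[0,0.012,0],[0,0,0],-1]]'

```text
time: 4.08
position: [0.5423, -0.0149, 0.0483]
tool_rot: [-3.14, -0.0, 2.208]
wrist_force: [-5.6, -4.6, 1.9]
width: 0.0002
```

```bash
python3 -c "
from h import *
st()
snap('side','s3')
b=load('s3')['im'][220:370,260:430,::-1]
cv2.imwrite('pics/m3.png',cv2.resize(b,None,fx=4,fy=4))"
```

```text
4.08 jig xy mm [-31.8 -13.7] z 0.0483 rot [-3.14  -0.     2.208] F [-5.6 -4.6  1.9] w 0.0002
```

View pics/m3.png

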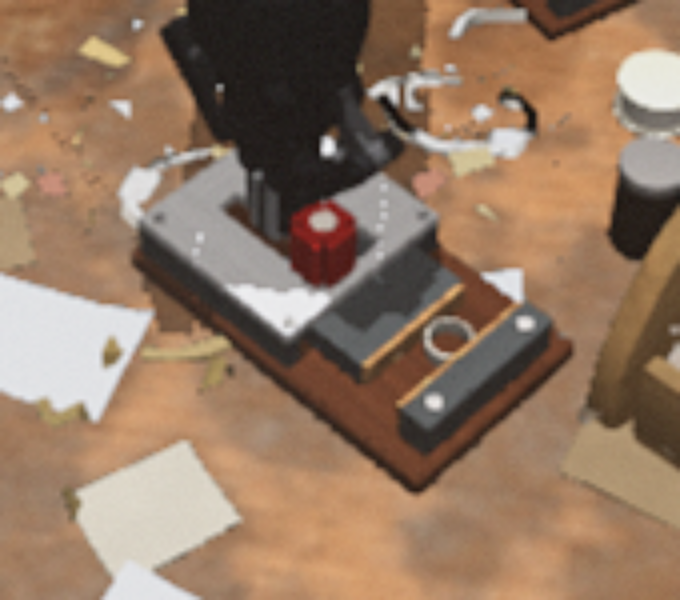

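The ring at (447,338) is between the jaws and the force has risen to about 7 N. I'll press a little more to confirm this is the stop.

Emit:
jog_arm --targets '[[[0,0.003,0],[0,0,0],-1],[[0,0.005,0],[0,0,0],-1],[[0,0.005,0],[0,0,0],-1],[[0,0.005,0],[0,0,0],-1]]'

```text
time: 4.47
position: [0.5427, -0.0147, 0.0484]
tool_rot: [-3.138, -0.001, 2.208]
wrist_force: [-10.9, -8.3, 5.7]
width: 0.0002
```

```bash
python3 -c "
from h import *
st()"
```

```text
4.47 jig xy mm [-31.4 -13.7] z 0.0484 rot [-3.138e+00 -1.000e-03  2.208e+00] F [-10.9  -8.3   5.7] w 0.0002
```

Emit:
jog_arm --targets '[[[0,-0.03,0],[0,0,0],-1],[[0,-0.08,0],[0,0,0],-1],[[0,-0.08,0],[0,0,0],-1],[[-0.07,-0.08,0],[0,0,0],-1],[[-0.13,-0.08,0],[0,0,0],-1],[[-0.13,-0.08,0],[0,0,0],-1],[[-0.13,0,0],[0,0,0],-1],[[-0.13,0.085,0],[0,0,0],-1],[[-0.13,0.085,0],[0,0,0],-1],[[-0.13,0.085,0],[0,0,0],-1]]'

```text
time: 5.3
position: [0.5881, -0.0287, 0.048]
tool_rot: [3.141, -0.0, 2.209]
wrist_force: [-0.7, 0.5, -0.1]
width: 0.0002
```

```bash
python3 -c "
from h import *
st();go(-.005,-.011,.048)
snap('side','s4')
b=load('s4')['im'][220:370,260:430,::-1]
cv2.imwrite('pics/m4.png',cv2.resize(b,None,fx=4,fy=4))"
```

```text
5.3 jig xy mm [ -3.2 -52. ] z 0.048 rot [ 3.141 -0.     2.209] F [-0.7  0.5 -0.1] w 0.0002
shift [ 1.367e-01 -5.700e-03  1.000e-04] turn [ 0.     -0.      0.0002]
```

View pics/m4.png

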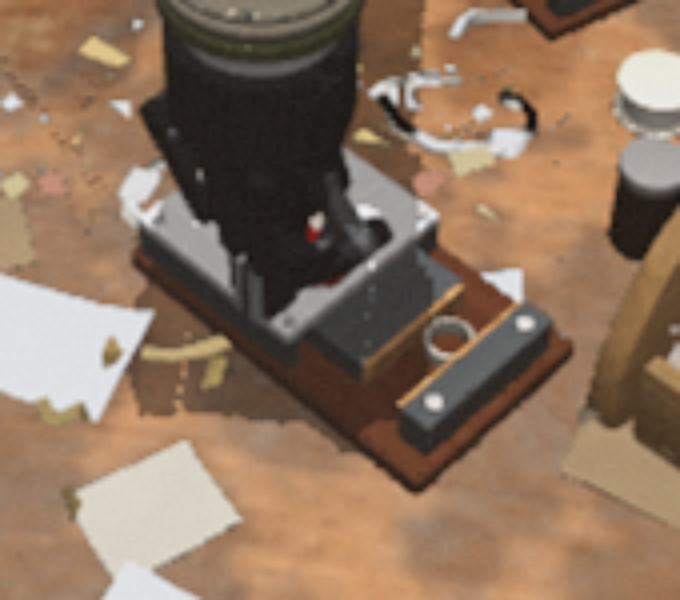

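The jaw stayed closed with its face at (415,330), and the fingers are on the knob's -y side. Now I'll push along +y.

Emit:
jog_arm --targets '[[[0,-0.006,0],[0,0,0],-1],[[0.03,-0.006,0],[0,0,0],-1],[[0.05,-0.006,0],[0,0,0],-1],[[0.065,-0.006,0],[0,0,0],-1],[[0.08,-0.006,0],[0,0,0],-1],[[0.095,-0.006,0],[0,0,0],-1],[[0.11,-0.006,0],[0,0,0],-1],[[0.12,-0.006,0],[0,0,0],-1],[[0.125,-0.006,0],[0,0,0],-1],[[0.125,-0.006,0],[0,0,0],-1]]'

```text
time: 6.18
position: [0.5639, -0.0004, 0.0483]
tool_rot: [3.141, -0.0, 2.208]
wrist_force: [-0.1, 0.4, 0.2]
width: 0.0002
```

```bash
python3 -c "
from h import *
st()"
```

```text
6.18 jig xy mm [ -5.9 -14.8] z 0.0483 rot [ 3.141 -0.     2.208] F [-0.1  0.4  0.2] w 0.0002
```

Emit:
jog_arm --targets '[[[0.004,0,0],[0,0,0],-1],[[0.008,0,0],[0,0,0],-1],[[0.012,0,0],[0,0,0],-1],[[0.016,0,0],[0,0,0],-1],[[0.016,0,0],[0,0,0],-1],[[0.016,0,0],[0,0,0],-1]]'

```text
time: 6.68
position: [0.5612, 0.0031, 0.0483]
tool_rot: [3.141, 0.0, 2.208]
wrist_force: [1.7, -1.2, 0.1]
width: -0.0002
```

```bash
python3 -c "
from h import *
st()
snap('side','s5')
b=load('s5')['im'][220:370,260:430,::-1]
cv2.imwrite('pics/m5.png',cv2.resize(b,None,fx=4,fy=4))"
```

```text
6.68 jig xy mm [ -5.9 -10.4] z 0.0483 rot [3.141 0.    2.208] F [ 1.7 -1.2  0.1] w -0.0002
```

View pics/m5.png

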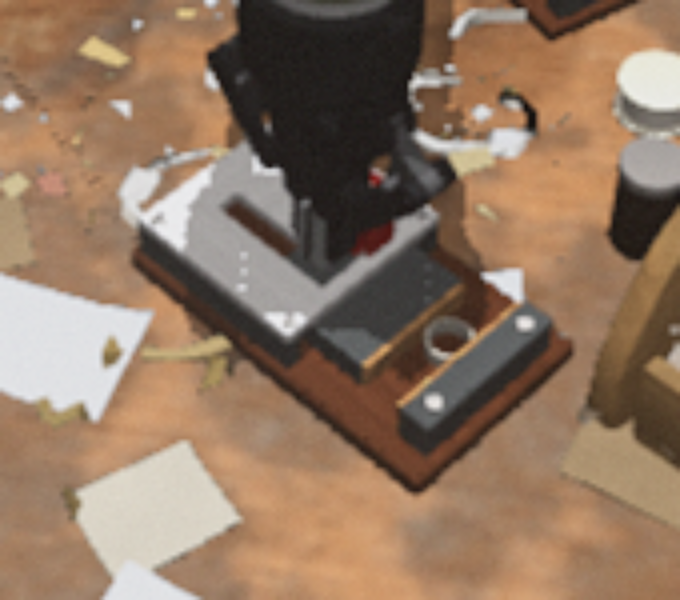

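The knob is in the short leg at (373,235), but the force is only about 2 N, so the end may not be reached yet. I'll keep pushing.

Emit:
jog_arm --targets '[[[0.004,0,0],[0,0,0],-1],[[0.008,0,0],[0,0,0],-1],[[0.008,0,0],[0,0,0],-1],[[0.008,0,0],[0,0,0],-1]]'

```text
time: 7.07
position: [0.561, 0.0034, 0.0485]
tool_rot: [3.14, 0.004, 2.208]
wrist_force: [6.5, -8.9, -4.7]
width: -0.0001
```

```bash
python3 -c "
from h import *
st()"
```

```text
7.07 jig xy mm [ -5.9 -10.1] z 0.0485 rot [3.14  0.004 2.208] F [ 6.5 -8.9 -4.7] w -0.0001
```

The end stop is reached: 11 N for only 0.3 mm of motion. Now I'll back off, lift and clear the view.

Emit:
jog_arm --targets '[[[-0.03,0,0],[0,0,0],-1],[[-0.1,0,0],[0,0,0],-1],[[-0.13,0,0],[0,0,0],-1],[[-0.13,0,0],[0,0,0],-1],[[-0.13,0,-0.1],[0,0,0],-1],[[-0.13,0,-0.2],[0,0,0],-1],[[-0.13,0,-0.3],[0,0,0],-1],[[-0.13,0,-0.5],[0,0,0],-1],[[-0.13,0,-0.5],[0,0,0],-1],[[-0.5,-0.2,-0.5],[0,0,0],-1],[[-0.5,-0.2,-0.5],[0,0,0],-1],[[-0.5,-0.2,-0.5],[0,0,0],-1],[[-0.5,-0.2,-0.5],[0,0,0],-1],[[-0.5,-0.2,-0.5],[0,0,0],-1],[[-0.5,-0.2,-0.5],[0,0,0],-1],[[-0.5,-0.2,-0.5],[0,0,0],-1]]'

```text
time: 8.4
position: [0.6005, -0.1498, 0.1983]
tool_rot: [-3.142, -0.001, 2.209]
wrist_force: [0.2, 0.1, 0.4]
width: 0.0001
```

```bash
python3 -c "
from h import *
st()
snap('top','t6');snap('side','s6')
z=load('t6')
a=z['im'][110:260,240:390,::-1];b=load('s6')['im'][220:370,270:420,::-1]
cv2.imwrite('pics/m6.png',cv2.resize(np.hstack([a,b]),(800,400)))
hsv=cv2.cvtColor(z['im'],cv2.COLOR_RGB2HSV)
r=((hsv[...,1]>180)&((hsv[...,0]<8)|(hsv[...,0]>172))&(hsv[...,2]>100)).astype(np.uint8);r[:,:270]=0;r[:,365:]=0;r[:150]=0;r[240:]=0
cs,_=cv2.findContours(r,0,1);c=max(cs,key=cv2.contourArea);c=cv2.minEnclosingCircle(c)[0];print('knob px',c,'jig',w2j(rayplane(z,[c],.07)[0]))
"
```

```text
8.4 jig xy mm [ -65.3 -156.7] z 0.1983 rot [-3.142e+00 -1.000e-03  2.209e+00] F [0.2 0.1 0.4] w 0.0001
knob px (305.18084716796875, 191.05319213867188) jig [-0.00583219  0.01295781]
```

View pics/m6.png

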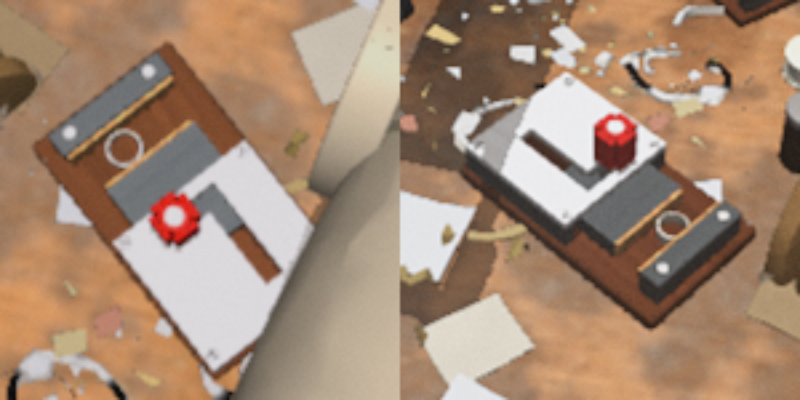

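The knob is at jig (-5.8, 13.0) mm, i.e. at the end of the short leg, and the ring lies flat between the closed jaws. I'll hand in.

```bash
python3 -c "
from h import *
print(w2j(rayplane(load('t6'),[[286.5,165.1]],.021)[0]))
print(hand_in())"
```

```text
[0.05286367 0.00887058]
the job is handed in; nothing more can be done
None
```

I closed and locked the larger jig, the one with the 98 x 100 mm gate plate, and handed the job in; no verdict was reported. With the fingers shut, I pushed the knob from its -x side until the jaw stopped (14 N). I then went round to its -y side and pushed it along the short leg to the end stop (11 N), and backed the arm well clear.

| Last check (jig frame) | Measured | Wanted |
|---|---|---|
| Knob centre | (-5.8, 13.0) mm | (-5, 13) mm |
| Ring centre | (52.9, 8.9) mm | x 50 to 58 mm, y -30 to 30 mm |
| Robot | fingertips 0.2 m up, about zero wrist force | touching nothing |

- **Ring:** it looks flat in both views, lying between the closed jaws; I judged this by eye and did not measure its tilt.
- **Loose objects:** the arm stayed away from the film can, spool and cork, but I did not measure their final positions.
- **Disagreements:** none beyond about 1 mm on the knob in x. That is inside the 2 mm camera calibration, and would still leave about 54 mm of jaw travel, over the 52 mm needed.
- **Time:** about 8.5 s of the 40 s allowed.

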